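# Dial open the blue blade lockbox

### The arm

A 6-joint arm with a two-finger parallel gripper is mounted at the origin on the work surface. World frame = base frame: x ahead of the robot, y to its left, z up, the work surface at z = 0. Lengths are in m, angles in rad, forces in N, time in s.
With the tool pointing down it reaches from about 0.3 to 0.875 m from the base axis. Payload 4.2 kg.
Tool frame: the origin (TCP) lies midway between the tips of the shut fingers; the grasp point (between the pads) lies 19 mm behind it; z points along the fingers, y is the direction in which the jaws open and shut (so a half turn about z gives the same grasp; the last joint's range is limited). The gripper opens to 85 mm and grips with 20 to 120 N. Pads are 22 mm wide; open, the fingers measure 114 mm over their backs; the gripper's body (76 mm by 85 mm) begins 54 mm behind the grasp point. The pads swing forward as they close: fully open they stand 13 mm farther back than shut.
Start: joints at [1.205, 0.32, 1.565, -0, 1.257, -0.02], TCP at [0.195, 0.541, 0.231] pointing down, gripper open.
Joint ranges: [-3.11, 3.11], [-0.84, 2.01], [0.21, 2.61], [-1.34, 4.49], [0.05, 2.63], [-2.56, 2.56]. Speed limits (rad/s): [2.57, 2.57, 3.14, 3.14, 3.14, 3.14].

### API

Orientations are given as a 3x3 rotation matrix whose columns are the frame's x, y, z axes.
In Python, from station import read_state, optics, ctrl, spotter gives the robot as it stands. The module is installed in compiled form; this text tells all that it offers.
- The arm moves only by the shell command python3 -m handwheel 'ROWS' [OPENING] [FORCE]. ROWS is JSON, one flat list of numbers, 6 for each row, row after row: the shift along the tool's x, y, z normalised to -1 to 1, where 1 is 200 mm, then the turn, a rotation vector about the tool's x, y, z normalised to -1 to 1, where 1 is 90 degrees. In form: [x, y, z, ax, ay, az, x, y, z, ax, ay, az, ...]. A call has 1 to 10 rows; each row shifts and turns the commanded pose from where the row before left it, along the tool's axes as they then stand; what a row does not reach is not made up. A row lasts 1/12 s, in which the tool goes at most 41.7 mm and 7.16 degrees, less where a joint would pass 70% of its speed; a pose out of reach is approached as far as the arm can. A call with a number of a shift or a turn outside -1 to 1 is refused whole. A call with a gripper value outside its range is refused whole. OPENING is the gripper's target within -1 to 1 (fully open at 1, half-way at 0, shut at -1), set as the call begins (- or left out, the last holds). The fingers move at their own pace and stop on an object; FORCE is the grip in N (left out, the last holds). Time passes only in rows, so rows that do not move let the fingers close. It gives the time, the measured TCP pose, the force and the opening at its end, in the units of the state.
- read_state(): the state, without advancing time (a new reading comes with each control period).
- optics.snapshot(name): name is "scene" or "top" or "wrist"; returns a dict with "img" (420x560x3 uint8, red, green, blue), "fovy" (degrees; the focal length in pixels is half the picture's height over the tangent of half this angle, whatever the lens; pixels are square), "cx", "cy" (the principal point, pixels), "dist" ([k1, k2, p1, p2, k3] as OpenCV has them; the pictures are not rectified), "rvec" (rotation vector, rad) and "tvec" (3), from world to camera coordinates, as OpenCV has them. Camera axes: x right, y down, z forward; pixel columns grow to the right and rows downward; lengths in m; the calibration is good to about 2 mm. A picture is of the moment at which its call begins. There is no depth.
- ctrl.job_done(): hands the job in, once; it reports no verdict.
Trained networks look in the newest picture that a camera, given by its name, has taken for a name from the list of things; names that differ only in an ending like _2 or _b are one class to them, and where a whole thing is asked for, a point or a joint stands for the part that bears it (a point fixed in the world has none). Each returns a list of dicts, best first, with "conf" (0 to 1); they miss things now and then, are a little off and sometimes report something else, mostly with a low value. They report only what shows in the picture. A call takes as long as a camera call.
- spotter.cut_out(camera, name): "pixels" (420x560 bool, what is visible of it) and "extent" ([left, top, width, height] in pixels, round what is visible of it).
The state is a dict: "time_s": time; "joint_positions": joint angles; "qvel": joint speeds; "joint_efforts": joint torques, N m; "ee_pos": TCP position; "tool_rot": TCP orientation; "ft_force": force on the tool from outside, world axes, zero at the start; "moment": the same for the moment, N m; "opening": opening from 0.0 (shut) to 1.0 (fully open).
Only numpy, scipy, OpenCV 4.12 (cv2) and the standard library are available. Lean on these libraries where they do the work, as an engineer would, in place of code of your own. Each camera call takes 0.05 s, during which the arm holds its last target.

### The job

Unlock the blue lockbox: turn its dial clockwise (seen from above) until the pointer stands at the red dot and pause there, turn back anticlockwise past the yellow dot to the green dot and pause, then clockwise again to the yellow dot, never running well beyond the red or the green dot. Leave the dial at yellow, then slide that box's brass bolt all the way open, out of its keeper, and let go. Leave the grey lockbox's dial and bolt alone.

Things in the scene. Friction and masses are not known exactly. Their poses are not given: they have to be found in the camera images.
- blue_dial (a joint): Angle of the white dial knob on the blue lockbox, in rad, growing clockwise seen from above; 0 = pointer at the yellow dot, +0.65 = red dot, -0.65 = green dot (angles measured from the box's +x). Starts between -0.3 and 0.3; stops at -1.4 and 1.4. It stays where it is left; turning takes about 0.04 N m.
- blue_box: Blue painted steel lockbox, 166 x 276 mm and 90 mm high, screwed to the bench; place and yaw vary, left or right of a like grey one. Origin: centre of its underside. Dial axis at its x 0, y +65 mm, with a black ring (104 mm wide, 4 mm high) bearing three coloured 14 mm dots 43 mm from the axis; bolt at y -78 mm.
- blue_dial_grip (a point): On the upright axis of the blue box's dial, mid-height of its white grip bar, 122 mm above the bench. Bar: 46 mm long (x), 16 mm thick (y), 18 mm up and 22 mm down from here, where it stands on a 52 mm white disc. This frame turns with the dial; its x axis points along the bar to the pointer, a small white nose on the disc; a black line on the bar's top runs to it.
- blue_bolt (a joint): Travel of the brass bolt on the lid of the blue lockbox, in m: 0 = shut (start; rod in its steel keeper), 0.05 = fully open, at its stop. It slides along the box's +x, away from the keeper and roughly away from the robot, against about 2 N of friction and stays where it is left.
- blue_bolt_grip (a point): Middle of the upright brass grip of the blue box's bolt, about 119 mm above the bench, 143 mm from the dial's axis to the box's -y side. The grip is 24 mm long (x), 16 mm thick (y) and reaches 20 mm above this point; 16 mm below it is its slightly wider foot, 26 mm across, and 26 mm below it the flat track. This frame's x axis is the opening direction (the box's +x), z is up.
- grey_pointer (a point): Tip of the dial pointer on the grey lockbox, the bystander: same shape and size as the blue one, but painted grey. Its dial stays as it is.
- grey_bolt (a joint): Travel of the grey lockbox's bolt, in m: 0 = shut (start). It stays shut.

How it is judged:
By the outcome, as a careful person would: the job done as asked, in the order asked, and still so for the second after the job is handed in, with the robot touching nothing.
It also fails if it takes over 53 s, if anything falls off the work surface, if the arm or the gripper's body presses on something with over 40 N, if the wrist force passes 120 N, or if a joint passes its speed limit or range.

## Working session

There is one attempt and no reset: what is moved stays moved. The work goes in short steps, Python scripts to look and compute and a shell command to move; the robot and the scene stay as the last step left them, time stands still between calls to the robot, and variables do not carry over. Pictures are saved under pics/ and viewed, and the job is handed in when it is done.

```bash
mkdir -p pics; ls
python3 - <<'E'
from station import read_state, optics, ctrl, spotter
import cv2, numpy as np
s=read_state(); print({k:np.round(v,3).tolist() for k,v in s.items()})
for n in ["top","scene","wrist"]:
    d=optics.snapshot(n); cv2.imwrite(f"pics/{n}0.png",d["img"][:,:,::-1])
    print(n,d["fovy"],d["cx"],d["cy"],d["dist"],d["rvec"],d["tvec"])
    for nm in ["blue_dial_grip","blue_bolt_grip","blue_box"]:
        for r in spotter.cut_out(n,nm)[:3]: print(nm,round(r["conf"],2),r["extent"])
E
```

```text
pics
{'time_s': 0.0, 'joint_positions': [1.205, 0.32, 1.566, 0.0, 1.257, -0.02], 'qvel': [0.001, 0.002, 0.001, 0.002, 0.001, -0.001], 'joint_efforts': [0.001, -41.554, -23.416, 0.0, 0.008, -0.0], 'ee_pos': [0.195, 0.541, 0.23], 'tool_rot': [[-0.941, 0.339, -0.001], [0.339, 0.941, -0.002], [0.0, -0.002, -1.0]], 'ft_force': [0.047, -0.505, -0.29], 'moment': [-0.013, 0.016, -0.04], 'opening': 0.996}
top 49.70508939662963 278.7761917184611 206.02748016692036 [-0.04723665  0.          0.          0.          0.        ] [ 2.21290668 -2.16842263  0.08527263] [-0.03546299  0.55828717  1.10765662]
blue_dial_grip 0.88 [138.4, 168.0, 21.5, 24.2]
blue_bolt_grip 0.65 [196.6, 196.5, 15.8, 30.6]
blue_box 0.77 [108.0, 143.6, 131.7, 98.0]
scene 46.683504006390564 281.36802851687344 216.373035943503 [-0.1722714  0.         0.         0.         0.       ] [ 2.29049057  0.55221235 -0.21275008] [-0.51717829 -0.13079888  1.3286235 ]
blue_dial_grip 0.71 [331.9, 127.1, 21.2, 27.7]
blue_bolt_grip 0.48 [293.2, 154.1, 17.8, 23.6]
blue_box 0.65 [265.8, 129.9, 116.2, 98.6]
wrist 69.09387959570522 285.1074936716986 206.3690765199928 [-0.03232288  0.          0.          0.          0.        ] [-2.38737068 -1.6775033  -0.21981277] [-0.5741315  -0.03325528  0.37970747]
```

View pics/top0.png

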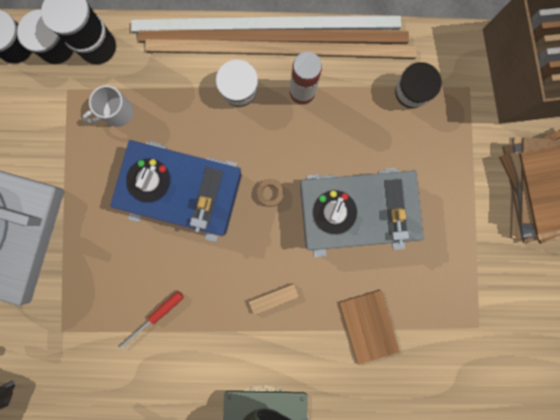

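View pics/scene0.png

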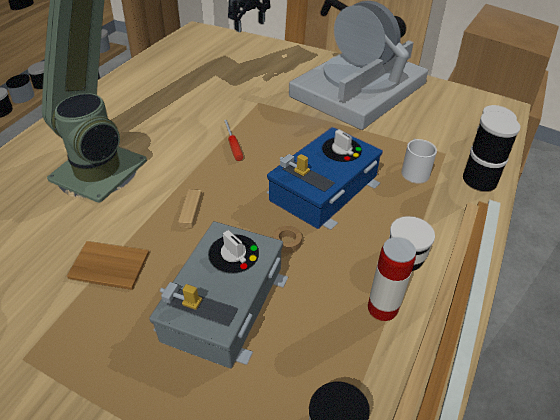

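View pics/wrist0.png

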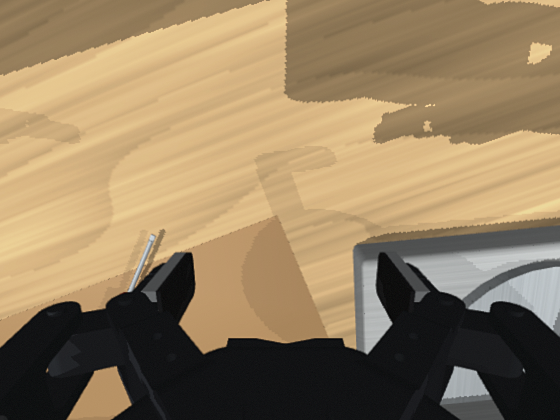

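```bash
cat > h.py <<'E'
from station import read_state, optics, ctrl, spotter
import cv2, numpy as np
def cam(d):
    f=210/np.tan(np.radians(d["fovy"]/2)); K=np.array([[f,0,d["cx"]],[0,f,d["cy"]],[0,0,1.]])
    R=cv2.Rodrigues(np.array(d["rvec"]))[0]; return K,np.array(d["dist"]),R,np.array(d["tvec"]).reshape(3)
def ray(d,uv,z):
    K,D,R,t=cam(d); p=cv2.undistortPoints(np.array(uv,float).reshape(-1,1,2),K,D).reshape(-1,2)
    v=np.c_[p,np.ones(len(p))]@R; c=-R.T@t; return c+v*((z-c[2])/v[:,2])[:,None]
def proj(d,P):
    K,D,R,t=cam(d); return cv2.projectPoints(np.array(P,float).reshape(-1,3),cv2.Rodrigues(R)[0],t,K,D)[0].reshape(-1,2)
def cen(m):
    n,l,s,c=cv2.connectedComponentsWithStats(m.astype(np.uint8)); 
    return sorted([(int(s[i,4]),c[i].round(2).tolist()) for i in range(1,n)],reverse=True)[:4]
def crop(d,x,y,w,h,k,name): cv2.imwrite("pics/"+name,cv2.resize(d["img"][y:y+h,x:x+w,::-1],None,fx=k,fy=k,interpolation=cv2.INTER_CUBIC))
E
python3 - <<'E'
from h import *
for n,(x,y,w,h) in {"top":(105,135,140,110),"scene":(260,120,130,110)}.items():
    d=optics.snapshot(n); crop(d,x,y,w,h,5,n+"1.png")
    c=-cam(d)[2].T@cam(d)[3]; print("cam",c)
    hsv=cv2.cvtColor(d["img"],cv2.COLOR_RGB2HSV).astype(int); H,S,V=[hsv[...,i] for i in range(3)]
    box=np.zeros(H.shape,bool); box[y:y+h,x:x+w]=1
    for nm,m in dict(red=((H<8)|(H>172)),yel=(H>24)&(H<34),grn=(H>45)&(H<80)).items():
        k=cen(m&(S>140)&(V>90)&box); print(n,nm,k,ray(d,[k[0][1]],.094).round(4) if k else "")
    for nm,z in [("blue_dial_grip",.122),("blue_bolt_grip",.119)]:
        for r in spotter.cut_out(n,nm)[:2]:
            ys,xs=np.nonzero(r["pixels"]); print(nm,r["conf"],xs.mean(),ys.mean(),ray(d,[[xs.mean(),ys.mean()]],z).round(4))
E
```

```text
cam [ 0.4813778  -0.01469316  1.1436367 ]
top red [(39, [162.0, 168.41])] [[0.6362 0.251  0.094 ]]
top yel [(22, [152.5, 161.64])] [[0.6517 0.274  0.094 ]]
top grn [(18, [140.89, 162.72])] [[0.6487 0.3012 0.094 ]]
blue_dial_grip 0.96 147.22767857142858 179.29017857142858 [[0.6065 0.2767 0.122 ]]
blue_bolt_grip 0.45 202.21142857142857 207.7942857142857 [[0.5444 0.15   0.119 ]]
cam [ 0.91960361 -0.70138288  0.84392736]
scene red [(20, [346.7, 157.65])] [[0.6356 0.2532 0.094 ]]
scene yel [(20, [355.5, 154.5])] [[0.6509 0.2765 0.094 ]]
scene grn [(18, [358.0, 148.5])] [[0.6476 0.304  0.094 ]]
blue_dial_grip 0.81 342.1871165644172 143.26687116564418 [[0.6145 0.2682 0.122 ]]
blue_dial_grip 0.31 323.1624840493407 176.87650645115554 [[0.6241 0.1228 0.122 ]]
blue_bolt_grip 0.52 300.0716845878136 164.91039426523298 [[0.5562 0.1415 0.119 ]]
```

View pics/top1.png

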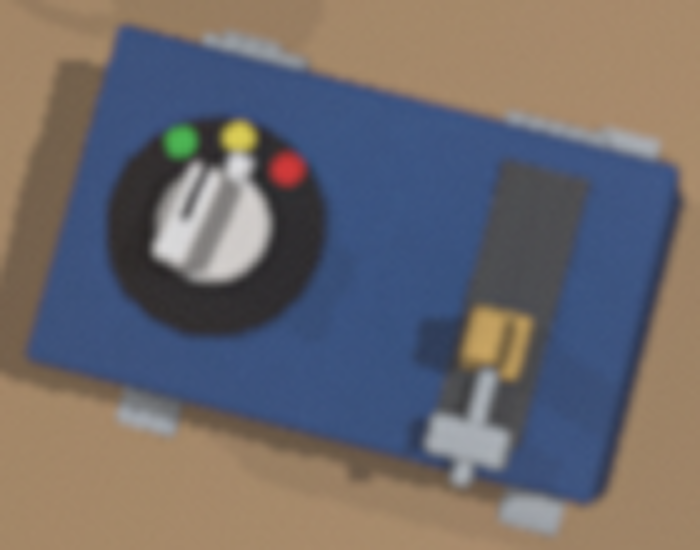

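View pics/scene1.png

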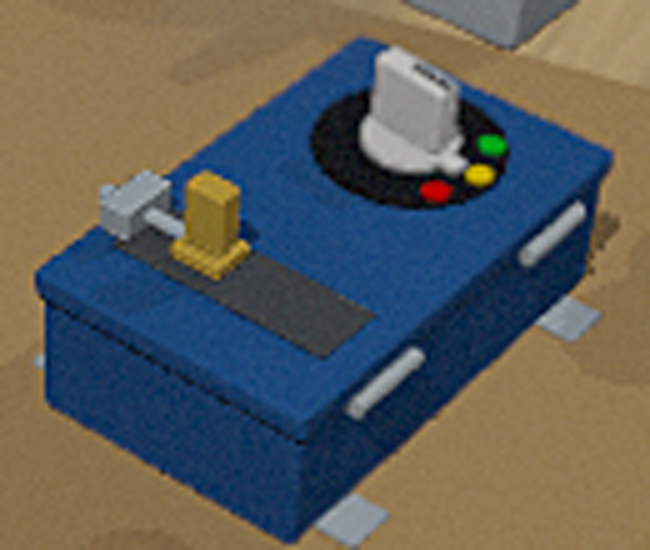

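Run:
```python
from h import *
from scipy.optimize import least_squares
dots={"top":[[162,168.41],[152.5,161.64],[140.89,162.72]],"scene":[[346.7,157.65],[355.5,154.5],[358,148.5]]}
D={n:optics.snapshot(n) for n in dots}
def model(c,y): return np.array([[c[0]+.043*np.cos(y+a),c[1]+.043*np.sin(y+a),.094] for a in (-.65,0,.65)])
for sel in (["top"],["scene"],["top","scene"]):
    r=least_squares(lambda p:np.concatenate([(proj(D[n],model(p,p[2]))-dots[n]).ravel() for n in sel]),[.61,.28,-.2])
    print(sel,r.x.round(4),(r.fun).round(2))
c,y=r.x[:2],r.x[2]
# ring
d=D["top"]; g=d["img"].max(2); m=np.zeros(g.shape,bool); m[150:210,120:180]=1
m&=g<75; print("blackring",cen(m)[:2])
nz=ray(d,[[152.6,168]],.101); a=np.arctan2(nz[0,1]-c[1],nz[0,0]-c[0]); print("nose",nz,"dial",y-a)
L=ray(d,[[105+205/5-.4,135+170/5-.4],[105+187/5-.4,135+218/5-.4]],.14); v=L[0]-L[1]; print("line",L,y-np.arctan2(v[1],v[0]))
R=np.array([[np.cos(y),-np.sin(y)],[np.sin(y),np.cos(y)]])
for nm,p in [("corner",[[.083,.073],[.083,-.203],[-.083,-.203],[-.083,.073]]),("bolt",[[0,-.143]])]:
    for q in p:
        w=R@q+c; print(nm,w.round(4),[ (proj(D[n],[[*w,z]]).round(1).tolist()) for n in D for z in (.09,.119)])
```

```text
['top'] [ 0.6095  0.2844 -0.2432] [ 0.08 -0.1  -0.01  0.22 -0.07 -0.13]
['scene'] [ 0.6086  0.2865 -0.2329] [ 0.1   0.02 -0.16 -0.07  0.06  0.05]
['top', 'scene'] [ 0.6092  0.2848 -0.2391] [-0.14 -0.06 -0.27  0.3  -0.32  0.    0.    0.47 -0.2   0.41  0.09  0.53]
blackring [(780, [147.26, 184.47]), (42, [146.48, 162.88])]
nose [[0.63569136 0.2712137  0.101     ]] dial 0.23415742625662947
line [[0.62826603 0.27618496 0.14      ]
 [0.6065143  0.28335218 0.14      ]] 0.07920596189003828
corner [0.7071 0.336 ] [[[127.8, 138.2]], [[123.8, 135.5]], [[383.2, 149.9]], [[384.9, 140.8]]]
corner [0.6418 0.0679] [[[240.5, 167.9]], [[239.6, 165.9]], [[319.8, 203.6]], [[320.7, 194.2]]]
corner [0.4805 0.1072] [[[221.8, 236.5]], [[220.3, 236.5]], [[265.5, 173.0]], [[265.4, 163.6]]]
corner [0.5459 0.3753] [[[108.1, 206.0]], [[103.4, 205.1]], [[332.1, 125.7]], [[333.0, 116.8]]]
bolt [0.5754 0.1458] [[[206.4, 195.4]], [[204.5, 194.2]], [[307.5, 175.6]], [[308.1, 166.3]]]
```

```bash
python3 -m handwheel '[-0.14,-0.12,0,0,0,0,-0.17,-0.08,0,0,0,0,-0.17,-0.06,0,0,0,0,-0.17,-0.05,0,0,0,0,-0.17,-0.04,0,0,0,0,-0.17,-0.03,0,0,0,0,-0.17,-0.03,0,0,0,0,-0.17,-0.02,0,0,0,0,-0.17,-0.02,0,0,0,0,-0.17,-0.02,0,0,0,0]' 1 60
```

```text
time_s: 1.83
ee_pos: [0.4787, 0.3383, 0.2315]
tool_rot: [[-0.941, 0.339, 0.0], [0.339, 0.941, 0.0], [-0.0, 0.0, -1.0]]
ft_force: [1.4, 0.7, 0.1]
opening: 0.998
```

Run:
```python
from h import *
d=optics.snapshot("wrist"); cv2.imwrite("pics/w1.png",d["img"][:,:,::-1]); K,D,R,t=cam(d); print(-R.T@t,R[2]); print(read_state()["ee_pos"])
print(proj(d,[[.6092,.2848,.14],[.5504,.148,.139]]))
for nm in ["blue_dial_grip","blue_bolt_grip"]:
    for r in spotter.cut_out("wrist",nm)[:2]: print(nm,r["conf"],r["extent"])
```

```text
[0.41611023 0.36045854 0.37476941] [ 0.24405141 -0.08889461 -0.96567938]
[0.48440058 0.33564491 0.23118128]
[[279.2289062  356.50957353]
 [119.6957799  346.28579125]]
blue_dial_grip 0.88 [256.4, 304.2, 48.2, 40.7]
blue_bolt_grip 0.57 [120.2, 267.2, 12.8, 15.5]
```

View pics/w1.png

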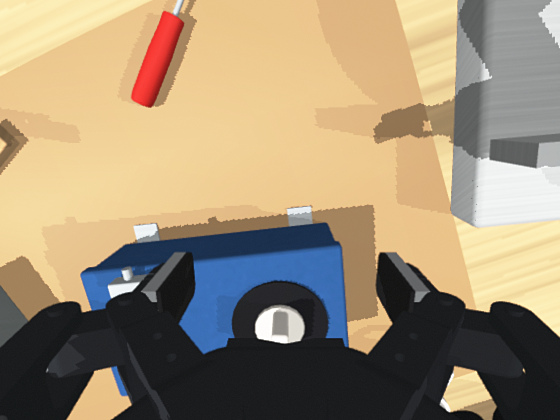

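Run:
```python
from h import *
d=optics.snapshot("wrist"); crop(d,220,270,120,80,6,"w1c.png")
t=optics.snapshot("top"); crop(t,90,120,160,120,5,"t2c.png")
```

```text
(no output)
```

View pics/w1c.png

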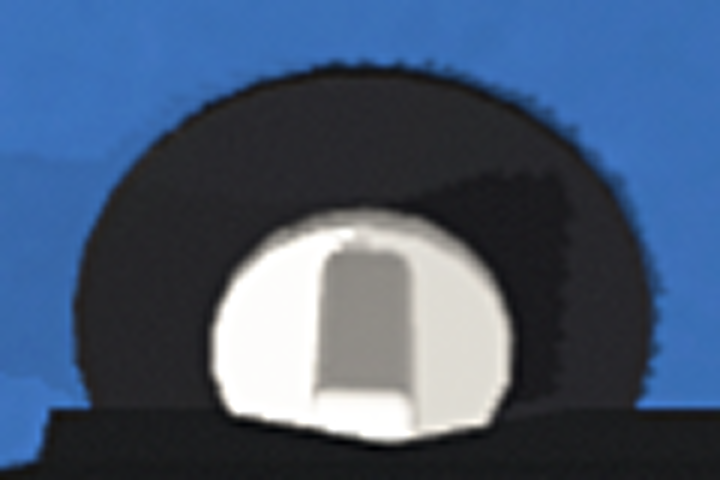

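Run:
```python
from h import *
d=optics.snapshot("wrist"); s=read_state(); T=np.array(s["tool_rot"]); e=np.array(s["ee_pos"])
f=lambda x,y:[220+x/6-.4,270+y/6-.4]
for nm,p,z in [("topL",f(314,390),.14),("topR",f(414,390),.14),("botL",f(322,252),.1),("botR",f(410,252),.1),("discL",f(212,345),.1),("discR",f(513,345),.1),("ringL",f(76,310),.094),("ringR",f(655,310),.094)]:
    w=ray(d,[p],z)[0]; print(nm,w.round(4),"tool",((w-e)@T).round(4))
w=np.array([.6092,.2848,.12]); print((w-e)@T, e)
```

```text
topL [0.5821 0.288  0.14  ] tool [-0.117  -0.0128  0.0912]
topR [0.5872 0.3022 0.14  ] tool [-0.117   0.0022  0.0912]
botL [0.585  0.2866 0.1   ] tool [-0.1202 -0.0132  0.1312]
botR [0.5901 0.3008 0.1   ] tool [-0.1202  0.0019  0.1312]
discL [0.596  0.2619 0.1   ] tool [-0.1389 -0.0327  0.1311]
discR [0.6138 0.3114 0.1   ] tool [-0.1389  0.0199  0.1311]
ringL [0.5851 0.2396 0.094 ] tool [-0.1362 -0.0573  0.1372]
ringR [0.6199 0.3364 0.094 ] tool [-0.1362  0.0455  0.1371]
[-0.1435785  -0.00667514  0.11113896] [0.4764325  0.33965537 0.23124248]
```

View pics/t2c.png

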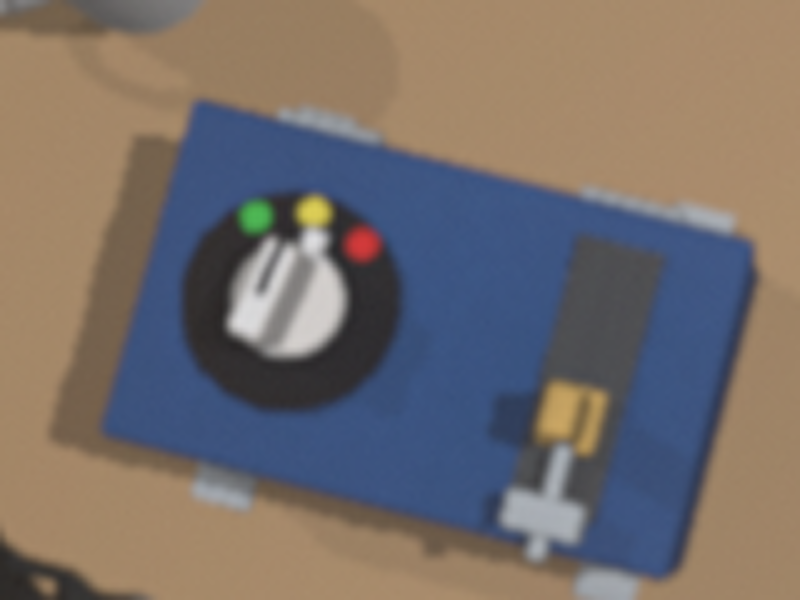

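```bash
python3 -m handwheel '[-0.17,-0.01,0,0,0,0,-0.17,-0.01,0,0,0,0,-0.17,-0.01,0,0,0,0,-0.15,0,0,0,0,0,-0.05,0,0,0,0,0,0,0,0.1,0,0,0,0,0,0.15,0,0,0,0,0,0.15,0,0,0,0,0,0.1,0,0,0,0,0,0,0,0,0]'
python3 - <<'E'
from h import *
d=optics.snapshot("scene"); crop(d,250,50,160,150,4,"s3.png"); print(read_state()["ee_pos"],read_state()["ft_force"])
E
```

```text
time_s: 2.97
ee_pos: [0.6046, 0.2856, 0.1263]
tool_rot: [[-0.941, 0.337, -0.01], [0.337, 0.941, -0.004], [0.008, -0.007, -1.0]]
ft_force: [-1.2, -0.2, -0.4]
opening: 1.003
[0.6062599  0.2861465  0.12926167] [ 0.59146678 -0.11220907 -0.09798315]
```

View pics/s3.png

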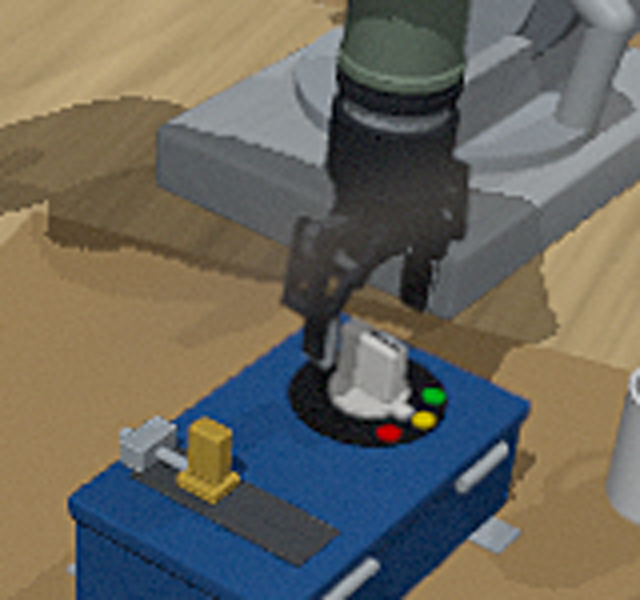

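Jaws straddle the bar. Lowering and closing.

```bash
python3 -m handwheel '[-0.005,0,0.06,0,0,0,-0.005,0,0.045,0,0,0,0,0,0,0,0,0]' ; python3 -m handwheel '[0,0,0,0,0,0,0,0,0,0,0,0,0,0,0,0,0,0,0,0,0,0,0,0,0,0,0,0,0,0,0,0,0,0,0,0,0,0,0,0,0,0,0,0,0,0,0,0]' -1 30;  python3 - <<'E'
from h import *
d=optics.snapshot("scene"); crop(d,250,50,160,150,4,"s4.png"); s=read_state();print(s)
E
```

```text
time_s: 3.27
ee_pos: [0.6101, 0.2849, 0.1094]
tool_rot: [[-0.941, 0.339, -0.001], [0.339, 0.941, -0.0], [0.001, -0.001, -1.0]]
ft_force: [0.1, -0.4, 0.4]
opening: 1.001
time_s: 3.93
ee_pos: [0.6107, 0.2844, 0.1108]
tool_rot: [[-0.941, 0.339, 0.0], [0.339, 0.941, -0.001], [-0.0, -0.001, -1.0]]
ft_force: [-1.1, -2.5, 3.7]
opening: 0.184
{'time_s': 3.9833, 'joint_positions': array([ 4.19046525e-01,  5.59511095e-01,  1.48529954e+00, -7.10828358e-04,
        1.09686874e+00, -8.05674855e-01]), 'qvel': array([-0.00035481, -0.00131294, -0.00116882, -0.00115669, -0.00047593,
       -0.00022494]), 'joint_efforts': array([ 1.47015821e+00, -4.96851039e+01, -2.14309949e+01,  6.15047738e-01,
       -6.73969947e-01,  2.80062540e-02]), 'ee_pos': array([0.61072399, 0.2844033 , 0.11079323]), 'tool_rot': array([[-9.40821335e-01,  3.38902913e-01,  1.78225144e-04],
       [ 3.38902752e-01,  9.40821210e-01, -6.13003432e-04],
       [-3.75426645e-04, -5.16325715e-04, -9.99999796e-01]]), 'ft_force': array([-0.66287294, -2.80033769,  4.03414145]), 'moment': array([-0.45070332,  0.18720135,  0.06722756]), 'opening': 0.18331360937081345}
```

View pics/s4.png

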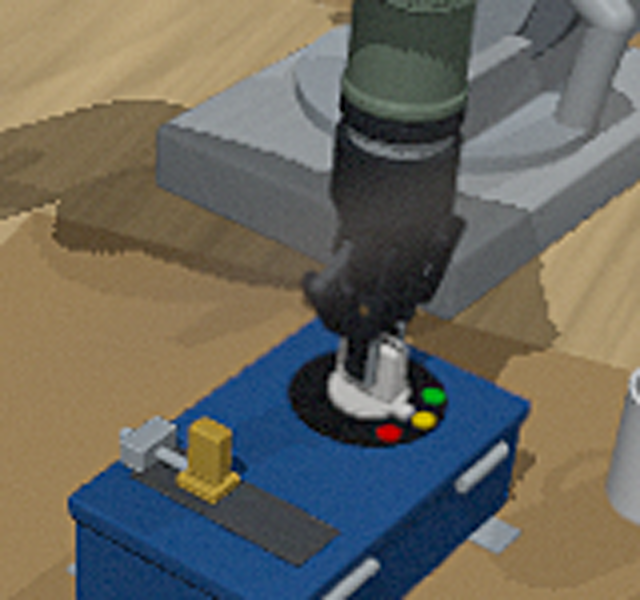

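```bash
python3 -m handwheel '[0,0,0,0,0,0.05,0,0,0,0,0,0.06,0,0,0,0,0,0.06,0,0,0,0,0,0.06,0,0,0,0,0,0.05,0,0,0,0,0,0.04,0,0,0,0,0,0.02,0,0,0,0,0,0,0,0,0,0,0,0,0,0,0,0,0,0]';  python3 - <<'E'
from h import *
for n,(x,y,w,h) in {"top":(105,135,100,80),"scene":(310,110,80,70)}.items():
    d=optics.snapshot(n); crop(d,x,y,w,h,8,n+"5.png")
s=read_state();T=s["tool_rot"];print(s["ee_pos"],s["ft_force"],s["moment"],s["opening"],-.239-np.arctan2(-T[1,0],-T[0,0]))
E
```

```text
time_s: 4.82
ee_pos: [0.6104, 0.284, 0.1108]
tool_rot: [[-0.638, 0.77, -0.001], [0.77, 0.638, -0.001], [-0.001, -0.001, -1.0]]
ft_force: [-1.1, -4.8, 6.0]
opening: 0.182
[0.61045371 0.28398769 0.11076744] [-1.27962354 -5.38834866  6.23730906] [-0.78608661  0.32268542 -0.06015225] 0.1800352035443781 0.6399434600091585
```

View pics/scene5.png

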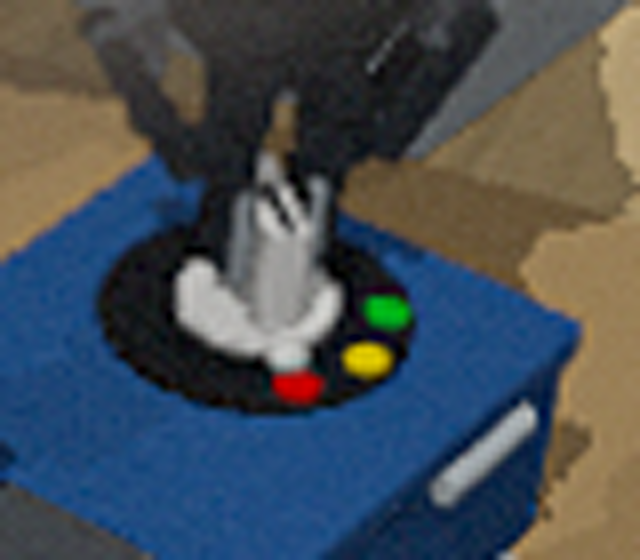

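View pics/top5.png

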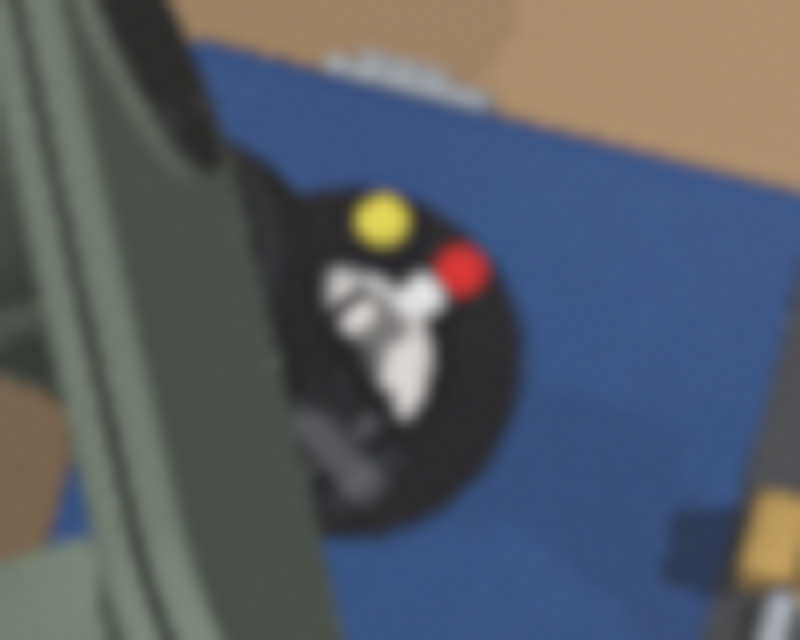

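```bash
cat >> h.py <<'E'
def dang(d,p,z=.1,c=(.6092,.2848),y=-.239):
    w=ray(d,[p],z)[0]; v=w[:2]-c; return (y-np.arctan2(v[1],v[0])).round(3),np.hypot(*v).round(4)
E
python3 - <<'E'
from h import *
t=optics.snapshot("top"); s=optics.snapshot("scene")
for c in [(.6092,.2848),(.6095,.2844),(.6104,.2843)]:
  print(dang(t,[105+422/8-.4,135+297/8-.4],.1,c),dang(t,[105+463/8-.4,135+270/8-.4],.094,c))
for c in [(.6092,.2848),(.6086,.2865),(.6104,.2843)]: print(dang(s,[310+288/8-.4,110+355/8-.4],.1,c),dang(s,[310+298/8-.4,110+385/8-.4],.094,c))
E
```

```text
(np.float64(0.7), np.float64(0.0307)) (np.float64(0.67), np.float64(0.0442))
(np.float64(0.7), np.float64(0.0302)) (np.float64(0.67), np.float64(0.0437))
(np.float64(0.722), np.float64(0.0296)) (np.float64(0.685), np.float64(0.0431))
(np.float64(0.664), np.float64(0.0334)) (np.float64(0.629), np.float64(0.0415))
(np.float64(0.681), np.float64(0.0351)) (np.float64(0.644), np.float64(0.0432))
(np.float64(0.684), np.float64(0.0322)) (np.float64(0.644), np.float64(0.0404))
```

```bash
python3 -m handwheel '[0,0,0,0,0,0,0,0,0,0,0,0,0,0,0,0,0,0,0,0,0,0,0,0,0,0,0,0,0,0,0,0,0,0,0,0]'; python3 -m handwheel '[0,0,0,0,0,-0.05,0,0,0,0,0,-0.06,0,0,0,0,0,-0.06,0,0,0,0,0,-0.06,0,0,0,0,0,-0.06,0,0,0,0,0,-0.06,0,0,0,0,0,-0.06,0,0,0,0,0,-0.06,0,0,0,0,0,-0.06,0,0,0,0,0,-0.06]'; python3 -m handwheel '[0,0,0,0,0,-0.06,0,0,0,0,0,-0.06,0,0,0,0,0,-0.05,0,0,0,0,0,-0.04,0,0,0,0,0,-0.02,0,0,0,0,0,-0.0,0,0,0,0,0,0,0,0,0,0,0,0]';  python3 - <<'E'
from h import *
for n,(x,y,w,h) in {"top":(105,135,100,80),"scene":(310,110,80,70)}.items():
    d=optics.snapshot(n); crop(d,x,y,w,h,8,n+"6.png")
s=read_state();T=s["tool_rot"];print(s["ee_pos"],s["ft_force"],s["moment"],s["opening"],-.239-np.arctan2(-T[1,0],-T[0,0]))
E
```

```text
time_s: 5.52
ee_pos: [0.6105, 0.284, 0.1108]
tool_rot: [[-0.638, 0.77, -0.001], [0.77, 0.638, -0.001], [-0.001, -0.001, -1.0]]
ft_force: [-1.7, -5.4, 4.5]
opening: 0.18
time_s: 6.35
ee_pos: [0.6108, 0.2848, 0.1108]
tool_rot: [[-0.999, -0.052, 0.0], [-0.052, 0.999, 0.0], [-0.0, 0.0, -1.0]]
ft_force: [-1.1, -2.5, 5.2]
opening: 0.184
time_s: 7.02
ee_pos: [0.6107, 0.2851, 0.1108]
tool_rot: [[-0.918, -0.397, 0.0], [-0.397, 0.918, 0.001], [-0.001, 0.0, -1.0]]
ft_force: [-1.2, -2.5, 5.0]
opening: 0.187
[0.61070536 0.28512675 0.11078408] [-1.22523342 -1.53056089  6.17220305] [-0.29183788  0.34273299  0.00269097] 0.1836114217893711 -0.6468373705879955
```

View pics/scene6.png

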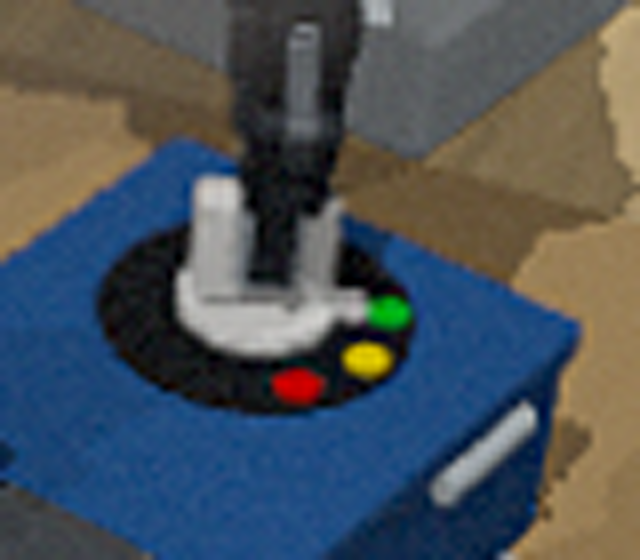

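View pics/top6.png

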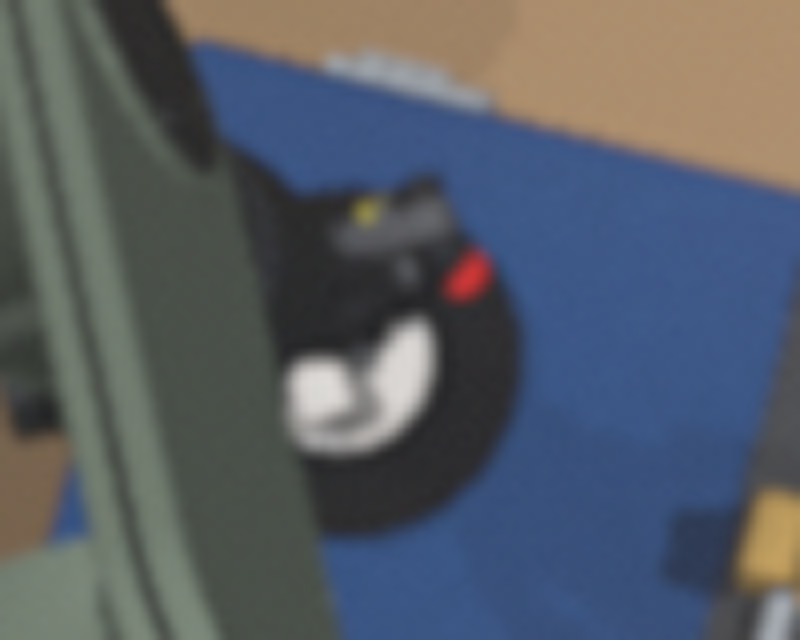

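```bash
python3 -m handwheel '[0,0,0,0,0,0,0,0,0,0,0,0,0,0,0,0,0,0,0,0,0,0,0,0]'
python3 - <<'E'
from h import *
s=optics.snapshot("scene")
for c in [(.6092,.2848),(.6086,.2865),(.6104,.2843)]: print([dang(s,[310+352/8-.4,110+308/8-.4],z,c) for z in (.098,.1)],dang(s,[310+390/8-.4,110+312/8-.4],.094,c))
E
```

```text
time_s: 7.45
ee_pos: [0.6107, 0.2851, 0.1108]
tool_rot: [[-0.918, -0.397, 0.0], [-0.397, 0.918, 0.001], [-0.001, 0.0, -1.0]]
ft_force: [-2.2, -1.7, 5.2]
opening: 0.183
[(np.float64(-0.569), np.float64(0.0308)), (np.float64(-0.478), np.float64(0.0308))] (np.float64(-0.693), np.float64(0.0439))
[(np.float64(-0.51), np.float64(0.0309)), (np.float64(-0.421), np.float64(0.031))] (np.float64(-0.652), np.float64(0.0437))
[(np.float64(-0.597), np.float64(0.0299)), (np.float64(-0.504), np.float64(0.0298))] (np.float64(-0.716), np.float64(0.043))
```

Run:
```python
from h import *
s=optics.snapshot("scene");t=optics.snapshot("top")
# positions relative to the measured dots, each view with its own fit of centre and yaw
for z in (.094,.096,.097,.098,.1):
    print(z,dang(s,[310+288/8-.4,110+355/8-.4],z,(.6086,.2865),-.2329),dang(t,[105+422/8-.4,135+297/8-.4],z,(.6095,.2844),-.2432),dang(s,[310+352/8-.4,110+308/8-.4],z,(.6086,.2865),-.2329), dang(t,[152.6-.2,167.8],z,(.6095,.2844),-.2432))
# box edge fit in top view
hsv=cv2.cvtColor(t["img"],cv2.COLOR_RGB2HSV); m=((hsv[...,0]>105)&(hsv[...,0]<125)&(hsv[...,1]>120)).astype(np.uint8); print(m.sum())
```

```text
0.094 (np.float64(0.584), np.float64(0.0276)) (np.float64(0.641), np.float64(0.0294)) (np.float64(-0.682), np.float64(0.0314)) (np.float64(0.128), np.float64(0.0297))
0.096 (np.float64(0.624), np.float64(0.0301)) (np.float64(0.659), np.float64(0.0297)) (np.float64(-0.594), np.float64(0.031)) (np.float64(0.149), np.float64(0.0296))
0.097 (np.float64(0.641), np.float64(0.0313)) (np.float64(0.668), np.float64(0.0298)) (np.float64(-0.549), np.float64(0.0309)) (np.float64(0.159), np.float64(0.0296))
0.098 (np.float64(0.658), np.float64(0.0326)) (np.float64(0.678), np.float64(0.0299)) (np.float64(-0.504), np.float64(0.0309)) (np.float64(0.17), np.float64(0.0296))
0.1 (np.float64(0.687), np.float64(0.0351)) (np.float64(0.695), np.float64(0.0302)) (np.float64(-0.414), np.float64(0.031)) (np.float64(0.191), np.float64(0.0295))
3980
```

```bash
python3 -m handwheel '[0,0,0,0,0,-0.02,0,0,0,0,0,0,0,0,0,0,0,0,0,0,0,0,0,0,0,0,0,0,0,0,0,0,0,0,0,0,0,0,0,0,0,0]'; python3 -m handwheel '[0,0,0,0,0,0.05,0,0,0,0,0,0.06,0,0,0,0,0,0.06,0,0,0,0,0,0.06,0,0,0,0,0,0.06,0,0,0,0,0,0.06,0,0,0,0,0,0.05,0,0,0,0,0,0.025,0,0,0,0,0,0,0,0,0,0,0,0]';  python3 - <<'E'
from h import *
for n,(x,y,w,h) in {"top":(105,135,100,80),"scene":(310,110,80,70)}.items():
    d=optics.snapshot(n); crop(d,x,y,w,h,8,n+"7.png")
s=read_state();T=s["tool_rot"];print(s["time_s"],s["ee_pos"],s["ft_force"],s["moment"],s["opening"],-.239-np.arctan2(-T[1,0],-T[0,0]))
E
```

```text
time_s: 8.18
ee_pos: [0.6107, 0.2851, 0.1108]
tool_rot: [[-0.905, -0.425, 0.0], [-0.425, 0.905, 0.001], [-0.001, 0.0, -1.0]]
ft_force: [-1.4, -1.5, 4.7]
opening: 0.182
time_s: 9.02
ee_pos: [0.6108, 0.2845, 0.1108]
tool_rot: [[-0.974, 0.227, 0.0], [0.227, 0.974, -0.0], [-0.0, -0.0, -1.0]]
ft_force: [-1.4, -4.1, 5.1]
opening: 0.182
9.1167 [0.61077819 0.28453473 0.11078613] [-2.18357475 -3.58285796  5.26512124] [-0.54783744  0.25467056 -0.04021038] 0.18004934335840017 -0.010401690913800471
```

View pics/scene7.png

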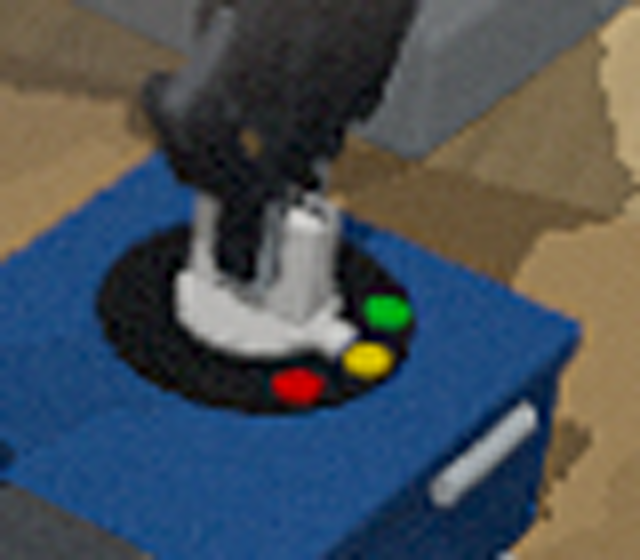

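View pics/top7.png

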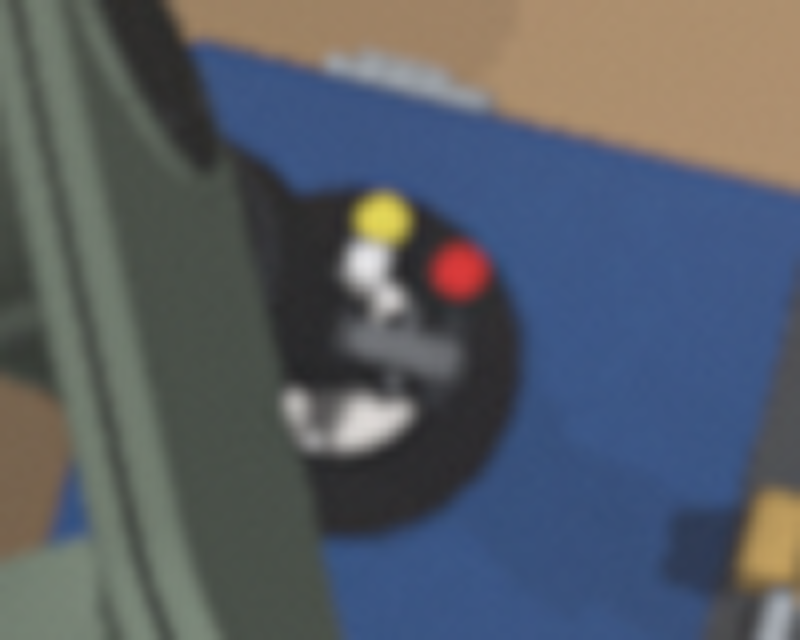

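```bash
python3 - <<'E'
from h import *
s=optics.snapshot("scene");t=optics.snapshot("top")
for z in (.0955,.097): print(dang(s,[310+340/8-.4,110+338/8-.4],z,(.6086,.2865),-.2329),dang(t,[105+368/8-.4,135+263/8-.4],z,(.6095,.2844),-.2432))
E
python3 -m handwheel '[0,0,0,0,0,0,0,0,0,0,0,0,0,0,0,0,0,0,0,0,0,0,0,0,0,0,0,0,0,0]' 1;
python3 -m handwheel '[0,0,-0.1,0,0,0,0,0,-0.15,0,0,0,0,0,-0.15,0,0,0,0,0,-0.1,0,0,0,0,0,0,0,0,0]'
```

```text
(np.float64(-0.056), np.float64(0.0316)) (np.float64(-0.002), np.float64(0.029))
(np.float64(0.001), np.float64(0.0325)) (np.float64(0.014), np.float64(0.0289))
time_s: 9.63
ee_pos: [0.6107, 0.2851, 0.11]
tool_rot: [[-0.974, 0.226, -0.0], [0.226, 0.974, 0.0], [0.0, 0.0, -1.0]]
ft_force: [-0.7, -0.5, -0.3]
opening: 0.877
time_s: 10.05
ee_pos: [0.613, 0.2861, 0.2161]
tool_rot: [[-0.974, 0.226, 0.01], [0.226, 0.974, 0.005], [-0.008, 0.007, -1.0]]
ft_force: [-0.7, -0.1, 0.8]
opening: 0.999
```

```bash
python3 -m handwheel '[0.08,-0.14,0,0,0,0,0.08,-0.145,0,0,0,0,0.08,-0.145,0,0,0,0,0.08,-0.145,0,0,0,0,0.08,-0.14,0,0,0,0,0,0,0,0,0,0,0,0,0,0,0,0,0,0,0,0,0,0]'
python3 - <<'E'
from h import *
d=optics.snapshot("wrist"); cv2.imwrite("pics/w8.png",d["img"][:,:,::-1]); crop(d,200,200,160,140,5,"w8c.png")
t=optics.snapshot("top"); crop(t,90,120,160,120,5,"t8c.png")
s=read_state(); print(s["ee_pos"]); T=np.array(s["tool_rot"])
for nm,cm,im,z in [("blue_bolt_grip","wrist",d,.139),("blue_bolt_grip","top",t,.139)]:
    for r in spotter.cut_out(cm,nm)[:2]: print(cm,r["conf"],r["extent"])
E
```

```text
time_s: 10.72
ee_pos: [0.501, 0.1641, 0.2102]
tool_rot: [[-0.974, 0.226, 0.001], [0.226, 0.974, 0.001], [-0.001, 0.001, -1.0]]
ft_force: [-0.0, -0.0, -0.3]
opening: 1.001
[0.50137911 0.16446683 0.21004524]
wrist 0.81 [269.8, 193.7, 30.9, 109.1]
top 0.52 [199.6, 199.9, 9.1, 17.5]
top 0.26 [392.0, 211.5, 11.6, 15.3]
```

View pics/w8.png

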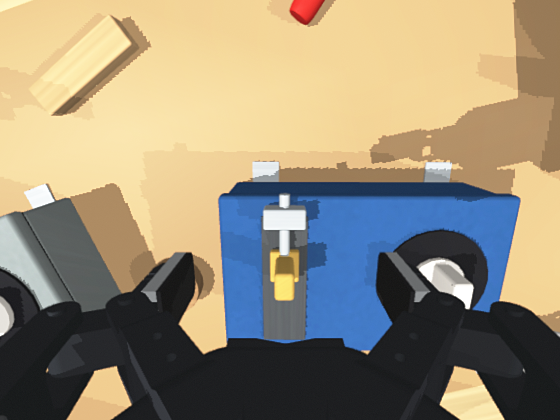

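View pics/w8c.png

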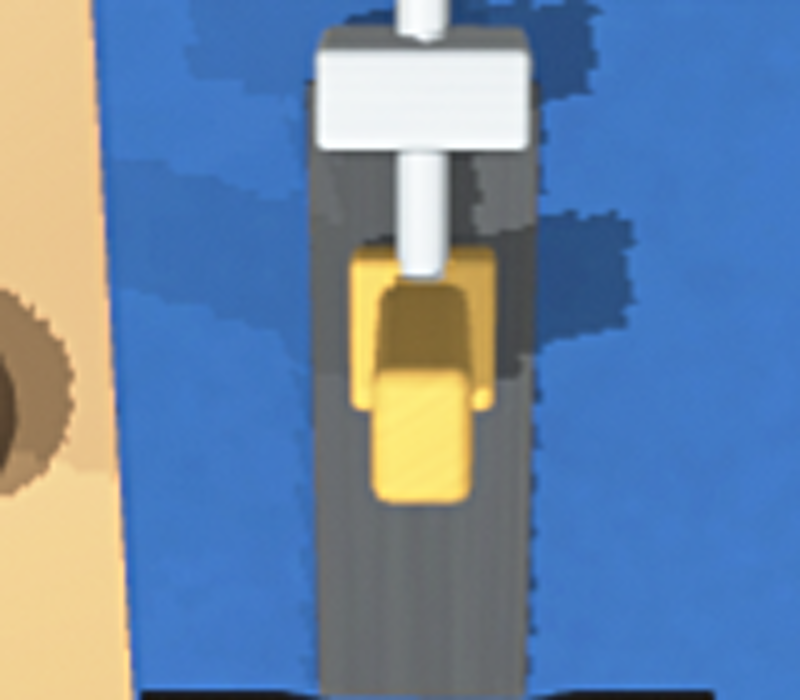

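View pics/t8c.png

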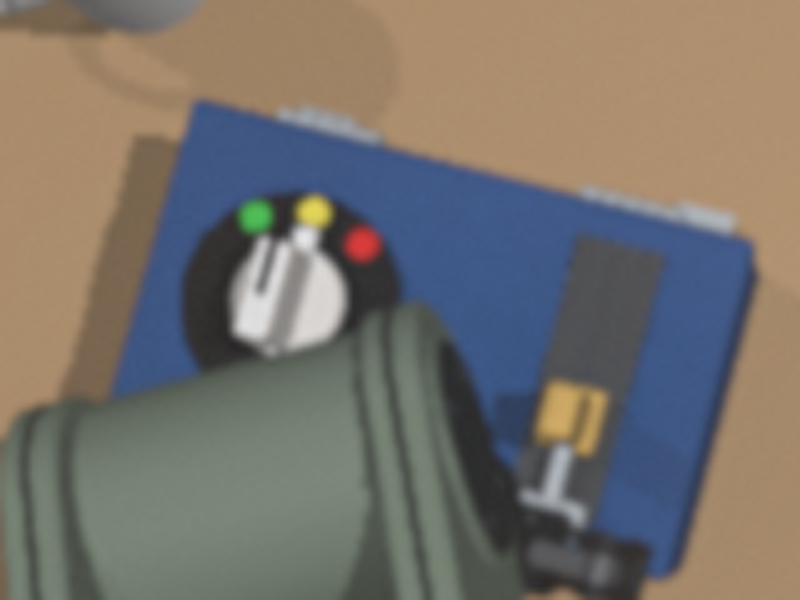

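Run:
```python
from h import *
d=optics.snapshot("wrist"); s=read_state(); T=np.array(s["tool_rot"]); e=np.array(s["ee_pos"])
f=lambda x,y:[200+x/5-.4,200+y/5-.4]
for p in [(372,368),(471,368),(372,503),(471,503),(421.5,436)]:
    w=ray(d,[f(*p)],.139)[0]; print(w.round(4),"tool",((w-e)@T).round(4),"box",((w[:2]-[.6092,.2848])@np.array([[np.cos(-.239),-np.sin(-.239)],[np.sin(-.239),np.cos(-.239)]])).round(4))
for a,z in [(((350,250),(494,250)),.103)]:
    for p in a: w=ray(d,[f(*p)],z)[0]; print(((w-e)@T).round(4))
```

```text
[0.5427 0.1455 0.139 ] tool [-0.0448 -0.0089  0.0709] box [-0.0316 -0.1511]
[0.5462 0.1605 0.139 ] tool [-0.0448  0.0064  0.0709] box [-0.0318 -0.1357]
[0.5658 0.1399 0.139 ] tool [-0.0686 -0.0092  0.0709] box [-0.0079 -0.151 ]
[0.5693 0.1553 0.139 ] tool [-0.0686  0.0066  0.0709] box [-0.0081 -0.1353]
[0.5559 0.1503 0.139 ] tool [-0.0566 -0.0013  0.0709] box [-0.0199 -0.1433]
[-0.0405 -0.0141  0.1069]
[-0.0405  0.0114  0.1069]
```

```bash
python3 -m handwheel '[-0.14,-0.007,0,0,0,0.006,-0.143,0,0,0,0,0,0,0,0.1,0,0,0,0,0,0.15,0,0,0,0,0,0.15,0,0,0,0,0,0.09,0,0,0,0,0,0,0,0,0,0,0,0,0,0,0]'
python3 -m handwheel '[0,0,0,0,0,0,0,0,0,0,0,0,0,0,0,0,0,0,0,0,0,0,0,0,0,0,0,0,0,0,0,0,0,0,0,0,0,0,0,0,0,0,0,0,0,0,0,0]' -1 30
python3 - <<'E'
from h import *
d=optics.snapshot("scene"); crop(d,230,80,160,150,4,"s9.png"); s=read_state(); print(s["ee_pos"],s["ft_force"],s["moment"],s["opening"])
E
```

```text
time_s: 11.63
ee_pos: [0.5552, 0.1495, 0.1115]
tool_rot: [[-0.972, 0.235, -0.002], [0.235, 0.972, -0.0], [0.002, -0.001, -1.0]]
ft_force: [0.5, 0.3, 0.2]
opening: 0.996
time_s: 12.3
ee_pos: [0.5559, 0.1502, 0.1132]
tool_rot: [[-0.972, 0.235, 0.002], [0.235, 0.972, 0.002], [-0.002, 0.002, -1.0]]
ft_force: [-0.1, 4.7, 5.2]
opening: 0.177
[0.55591242 0.15025478 0.11316122] [0.12423116 5.61483246 5.57147198] [0.69658165 0.12443365 0.13272187] 0.18096589403329927
```

View pics/s9.png

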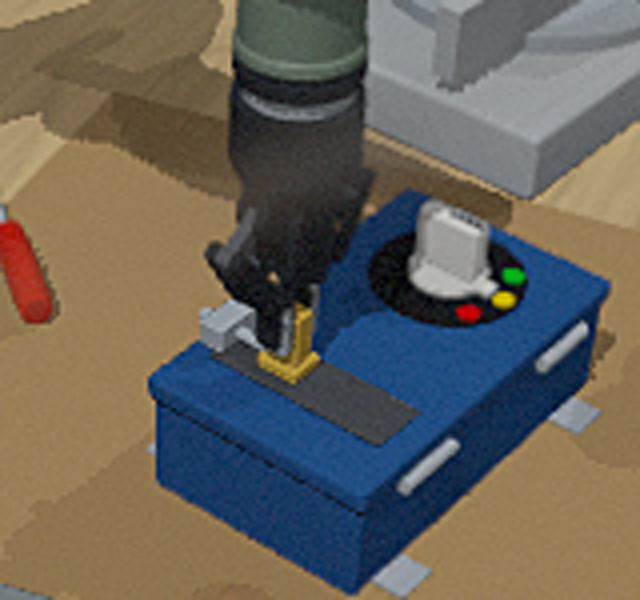

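```bash
python3 -m handwheel '[-0.02,0,0,0,0,0,-0.03,0,0,0,0,0,-0.04,0,0,0,0,0,-0.04,0,0,0,0,0,-0.04,0,0,0,0,0,-0.03,0,0,0,0,0,-0.02,0,0,0,0,0,-0.02,0,0,0,0,0,-0.01,0,0,0,0,0,0,0,0,0,0,0]'
python3 -m handwheel '[-0.01,0,0,0,0,0,0,0,0,0,0,0,0,0,0,0,0,0]'
```

```text
time_s: 13.18
ee_pos: [0.6044, 0.1388, 0.1132]
tool_rot: [[-0.972, 0.235, 0.001], [0.235, 0.972, 0.003], [-0.001, 0.003, -1.0]]
ft_force: [-0.6, 4.9, 5.1]
opening: 0.177
time_s: 13.43
ee_pos: [0.6045, 0.1388, 0.1132]
tool_rot: [[-0.972, 0.235, -0.002], [0.235, 0.972, 0.003], [0.003, 0.002, -1.0]]
ft_force: [-5.2, 8.6, 7.6]
opening: 0.184
```

```bash
python3 -m handwheel '[0,0,0,0,0,0,0,0,0,0,0,0,0,0,0,0,0,0,0,0,0,0,0,0,0,0,0,0,0,0]' 1
python3 -m handwheel '[0,0,-0.1,0,0,0,0,0,-0.15,0,0,0,0,0,-0.15,0,0,0,0,0,-0.1,0,0,0,0.12,0,0,0,0,0,0.18,0,0,0,0,0,0.18,0,0,0,0,0,0.12,0,0,0,0,0,0,0,0,0,0,0,0,0,0,0,0,0]'
python3 - <<'E'
from h import *
d=optics.snapshot("scene"); crop(d,230,80,160,150,4,"s10.png")
t=optics.snapshot("top"); crop(t,90,120,160,120,5,"t10.png"); d=optics.snapshot("wrist"); cv2.imwrite("pics/w10.png",d["img"][:,:,::-1])
E
```

```text
time_s: 13.85
ee_pos: [0.6057, 0.1365, 0.1119]
tool_rot: [[-0.972, 0.236, -0.001], [0.236, 0.972, -0.0], [0.0, -0.001, -1.0]]
ft_force: [-0.3, 0.7, 0.5]
opening: 0.879
time_s: 14.68
ee_pos: [0.4885, 0.1653, 0.2128]
tool_rot: [[-0.972, 0.234, 0.001], [0.234, 0.972, -0.0], [-0.001, 0.0, -1.0]]
ft_force: [-0.1, -0.3, 0.1]
opening: 1.0
```

View pics/s10.png

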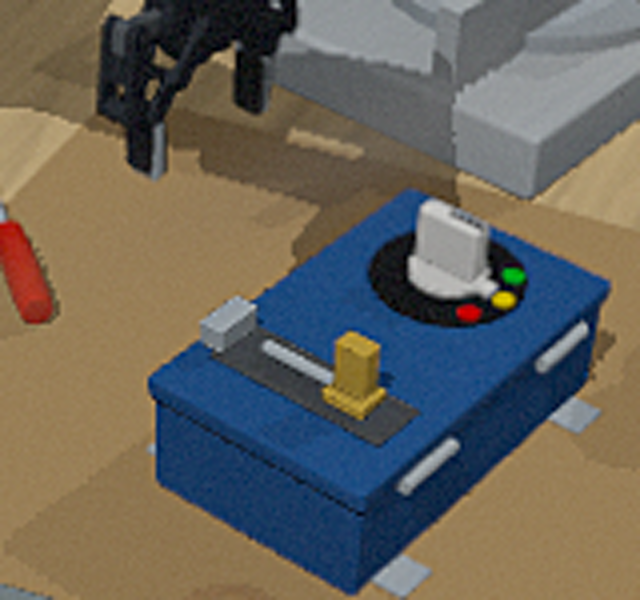

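View pics/t10.png

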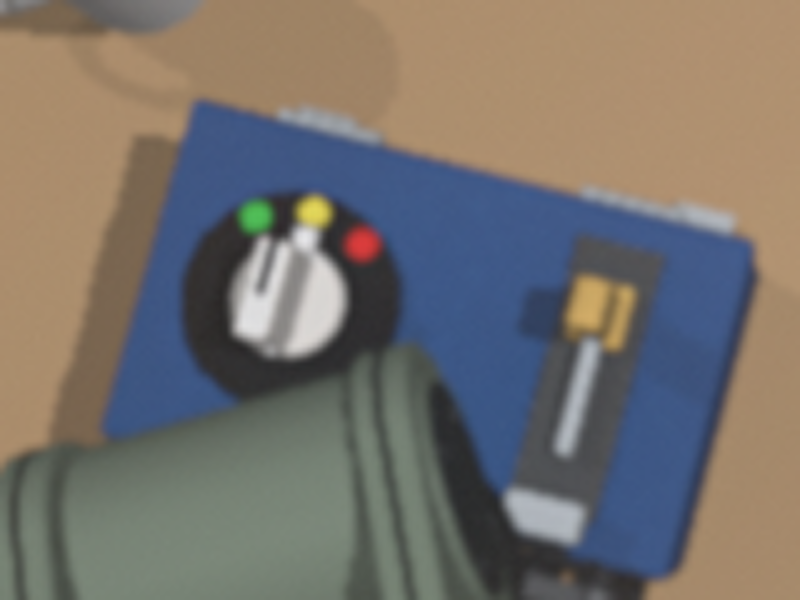

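The rod is clear of its keeper, with the grip at the far end of the track. The dial pointer (crop pixel 305,237) points at the yellow dot (314,212). The arm is clear of everything, so I'm handing in.

```bash
python3 -c "
from station import ctrl; print(ctrl.job_done())"
```

```text
the job is handed in; nothing more can be done
None
```

The blue lockbox is unlocked: the dial stands at yellow and the brass bolt is fully open. I handed the job in after about 15 s of the 53 s allowed, with the gripper open and touching nothing; the hand-in gives no verdict.

| Stage | What I did | Tool-angle reading (rad) | Camera reading (rad) |
|---|---|---|---|
| Red | turned clockwise and paused | +0.64 | about +0.62 to +0.70 |
| Green | turned back past yellow and paused | -0.647, then nudged to about -0.68 and paused again | about -0.41 to -0.60 before the nudge |
| Yellow | turned clockwise and let go | -0.01 | about -0.06 to +0.01 |

**Bolt:** I slid it 49.9 mm until it pressed on its stop, then let go. The last pictures show the rod out of its keeper and the pointer still at yellow.

**Disagreement:** the camera reading at green depends strongly on the height assumed for the pointer, and it fell short of the tool angle. I trusted the tool angle, because the jaws held the flat bar firmly, and added the small nudge to cover both readings.

**Grey lockbox:** I never moved the arm near it, but I did not take a separate picture to check it at the end.

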